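# Lay out the counter display of screwdrivers

## Task

Lay out the counter display. Lay the long screwdriver in the left bay of the flat cardboard tray and the middle-sized one in the right bay beside it (left and right as seen from the robot), both lying along their bays with the handles at the far end, away from the robot. Set the bit case flat on the middle of the closed carton, long sides parallel, then lay the stubby screwdriver on top of the case with its handle over the case's middle; stand the jar on the plywood riser halfway between the two tins, and never tip it over on the way.

Things in the scene. Friction and masses are not known exactly. Their poses are not given: they have to be found in the camera images.
- long_driver: Long screwdriver, red and black handle, lying flat. 165 mm in all: handle 90 long, 26 wide, 26 high (square), round shank 7 thick, 75 long, 13 above the underside. Origin: middle of the handle's length, on its underside, near the balance point; x along the tool to the tip, y across, z up. About 110 g. At the start the tip points at the robot (x axis along world -x, within 26 degrees).
- middle_driver: Middle-sized screwdriver of the same make; 115 mm in all: handle 70 long, 26 wide and 26 high, shank 45 long. Origin, axes and starting direction as for the long one. About 80 g.
- stubby_driver: Stubby screwdriver of the same make, short and fat; 68 mm in all: handle 46 long, 32 wide and 32 high, shank 22 long. Origin, axes and starting direction as for the long one. About 60 g.
- bit_case: Black closed plastic bit case with a grey seam and lid panel, a solid rounded box 90 long (x), 55 wide (y), 28 high; a small latch on one long side. Origin: centre of its underside, z up. About 150 g.
- jar: Clear round jar with black screw cap and paper label, closed, standing upright: 44 mm in diameter, 85 mm high. Origin: centre of its underside, z up. About 160 g.
- tray: Flat open cardboard tray, fixed, 176 long (x), 160 wide (y), walls 10 high, 4 thick, floor 4 thick. A divider along x (4 thick, 10 high) makes two bays, each 168 by 74, their middles at y = +39 (left) and -39 (right). Origin: centre of the underside; x points away from the robot (within 15 degrees), so the far end is at +x; y points to the robot's left.
- carton: Closed cardboard carton with a strip of paper tape along the top, fixed, 150 long (x), 120 wide (y), 45 high. Origin: centre of its underside; its x points away from the robot (within 15 degrees).
- riser: Plywood strip, fixed, 70 (x) by 200 (y), 18 thick, with a paper-banded steel tin fixed near each end: tins 56 in diameter, 60 high (tops 78 above the counter), centres at y = +70 and -70. The jar's place is midway, on the plywood. Origin: centre of the underside; x points away from the robot (within 15 degrees), y along the row of tins.
There are look-alikes about, which are no part of the job. Leave any pink look-alike of the bit_case alone. Leave any green look-alike of the stubby_driver alone.

How it is judged:
By the outcome, as a careful person would: the job done as asked, in the order asked, and still so for the second after the job is handed in, with the robot touching nothing.
It also fails if it takes over 118 s, if anything falls off the work surface, if the arm or the gripper's body presses on something with over 40 N, if the wrist force passes 120 N, or if a joint passes its speed limit or range.

## Robot

A 6-joint arm with a two-finger parallel gripper is mounted at the origin on the work surface. World frame = base frame: x ahead of the robot, y to its left, z up, the work surface at z = 0. Lengths are in m, angles in degrees, forces in N, time in s.
With the tool pointing down it reaches from about 0.25 to 0.775 m from the base axis. Payload 4 kg.
Tool frame: the origin (TCP) lies on the centre line of the jaws, within the pads' length; the fingertips stand 11 mm ahead of it and the grasp point (between the pads) lies 8 mm behind it; z points along the fingers, y is the line along which they close (so a half turn about z gives the same grasp; the last joint's range is limited). The gripper opens to 85 mm and grips with 20 to 120 N. Pads are 22 mm wide; open, the fingers measure 114 mm over their backs; the gripper's body (76 mm by 85 mm) begins 54 mm behind the grasp point. The pads swing forward as they close: fully open they stand 13 mm farther back than shut.
Start: joints at [-74.891, 4.996, 78.535, -0, 96.463, -5.907], TCP at [0.197, -0.513, 0.242] pointing down, gripper open.
Joint ranges: [-177.83, 177.83], [-43.37, 116.18], [15.69, 146.23], [-61.86, 241.86], [9.47, 152.12], [-147.06, 147.06]. Speed limits (degrees/s): [159.86, 159.86, 180, 180, 180, 180].

## Interface

Orientations are given as a 3x3 rotation matrix whose columns are the frame's x, y, z axes.
In Python, from station import state, snapshot, calibration, sign_off gives the robot as it stands.
- The arm moves only by the tool step_arm, never from a script. Its argument "targets" is a list of rows, each a list of 2 entries, a list of its own where there are three numbers: the shift along the tool's x, y, z in m, then the turn, a rotation vector about the tool's x, y, z in rad. In form: [[[dx, dy, dz], [rx, ry, rz]], ...]. A call has 1 to 20 rows; each row is the pose to reach, as a shift and turn from the pose commanded when the call began, along the tool's axes at that moment; what a row does not reach only later rows make up. A row lasts 1/10 s, in which the tool goes at most 50 mm and 8.59 degrees, less where a joint would pass 70% of its speed; a pose out of reach is approached as far as the arm can. A call with a gripper value outside its range is refused whole. "claw" is the opening, from -1 (shut) to 1 (fully open), so that 0 is half open, set as the call begins (left out, the last holds). The fingers move at their own pace and stop on an object; "force" is the grip in N (left out, the last holds). Time passes only in rows, so rows that repeat a pose let the fingers close. It gives the time, the measured TCP pose, the force, the opening and the grip force at its end, in the units of the state.
- state(): the state, without advancing time (a new reading comes with each control period).
- snapshot(name): name is "side" or "top" or "wrist"; returns (picture, depth): 384x512x3 uint8, red, green, blue; 384x512 float32, m along the optical axis (not along the pixel's ray), 0 where there is no reading.
- calibration(name): a dict with "mtx" (3x3 intrinsics, pixels), "R" (3x3) and "t" (3): a world point X has camera coordinates R X + t. Camera axes: x right, y down, z forward; pixel columns grow to the right and rows downward; lengths in m; the calibration is good to about 2 mm. The wrist camera is an equidistant fisheye: a pixel r from the principal point sees the ray r / f radians off the axis. A picture is of the moment at which its call begins: read the wrist's pose just before it. calibration takes no time and is no camera call; for the wrist camera it gives the pose at the moment of the call.
- sign_off(): hands the job in; it is judged then, once.
The state is a dict: "t": time; "q": joint angles; "joint_velocities": joint speeds; "tau": joint torques, N m; "position": TCP position; "eef_rot": TCP orientation; "contact_force": force on the tool from outside, world axes, zero at the start; "moment": the same for the moment, N m; "finger_gap": finger opening in m; "grasp_force": force on a finger pad.
Only numpy, scipy, OpenCV 4.12 (cv2) and the standard library are available. Lean on these libraries where they do the work, as an engineer would, in place of code of your own. Each camera call takes 0.05 s, during which the arm holds its last target. There are 200 camera calls.

## Working session

There is one attempt and no reset: what is moved stays moved. The work goes in short steps, Python scripts to look and compute and a tool call to move; the robot and the scene stay as the last step left them, time stands still between calls to the robot, and variables do not carry over. Pictures are saved under pics/ and viewed, at most 14 in all, crops included, and the job is handed in when it is done.

Besides the shell and the picture viewer there is one more tool, called after "Emit:" by a JSON object that holds its "op" and its "data", one argument or row to a line. step_arm: Moves the arm, as the interface text tells. Its arguments: {"type":"object","properties":{"targets":{"type":"array","items":{"type":"array"}},"claw":{"type":"number"},"force":{"type":"number"}},"required":["targets"]}

```bash
ls; mkdir -p pics; python3 - <<'E'
from station import *
import cv2,numpy as np
s=state();print(s)
for n in("top","side","wrist"):
    p,d=snapshot(n);cv2.imwrite(f"pics/{n}0.png",p[:,:,::-1]);np.savez(f"pics/{n}0.npz",p=p,d=d)
    c=calibration(n);print(n,c, d.min(),d.max())
E
```

```text
pics
{'t': 0.0, 'q': array([-7.48923108e+01,  5.03941807e+00,  7.86277358e+01, -8.72107488e-04,
        9.64629243e+01, -5.90747672e+00]), 'joint_velocities': array([ 0.15981183,  0.00328567, -0.05239592,  0.00187563,  0.07630079,
       -0.11832757]), 'tau': array([-1.70632105e-03, -3.51869488e+01, -3.13272715e+01, -3.68106803e-04,
        1.09003892e-02, -1.88130258e-06]), 'position': array([ 0.19709813, -0.51294407,  0.24110967]), 'eef_rot': array([[ 9.33486210e-01,  3.58612782e-01, -6.06317010e-04],
       [ 3.58613228e-01, -9.33483672e-01,  2.18788301e-03],
       [ 2.18615784e-04, -2.25979192e-03, -9.99997423e-01]]), 'contact_force': array([ 0.33112419, -0.09845577, -0.40482759]), 'moment': array([-0.01421962, -0.00137796,  0.00816045]), 'grasp_force': 0.0, 'finger_gap': 0.08563148333944895}
top {'mtx': array([[433.71953925,   0.        , 252.75482366],
       [  0.        , 433.71953925, 190.52644294],
       [  0.        ,   0.        ,   1.        ]]), 'R': array([[-0.01744158, -0.99979541,  0.01024327],
       [-0.99330505,  0.01615644, -0.11438548],
       [ 0.11419658, -0
[... 163 characters left out ...]
  [  0.        , 415.58617191, 188.14209068],
       [  0.        ,   0.        ,   1.        ]]), 'R': array([[-0.99651897, -0.08335874, -0.00112347],
       [-0.04159546,  0.50884509, -0.8598526 ],
       [ 0.0722479 , -0.85681269, -0.51054113]]), 't': array([0.44304187, 0.07179351, 1.19095995])} 0.0 3.4878871
wrist {'mtx': array([[297.31863964,   0.        , 252.86110734],
       [  0.        , 297.31863964, 194.57172587],
       [  0.        ,   0.        ,   1.        ]]), 'R': array([[ 0.3594425 , -0.93316423, -0.00236949],
       [-0.89755681, -0.34641953,  0.27273665],
       [-0.25532892, -0.0959064 , -0.96208581]]), 't': array([-0.54818437, -0.03568913,  0.37925028])} 0.0 1.5348535
```

View pics/top0.png

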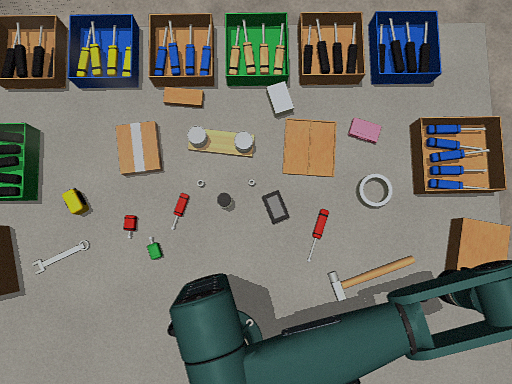

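View pics/side0.png

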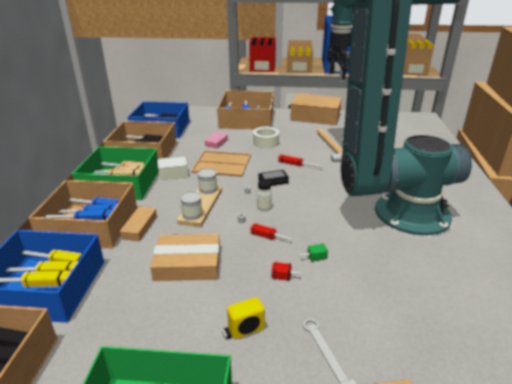

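```bash
cat > h.py <<'E'
import numpy as np,cv2
from station import *
def rays(c,fish,shape=(384,512)):
    v,u=np.mgrid[:shape[0],:shape[1]].astype(float);K=c["mtx"]
    x=(u-K[0,2])/K[0,0];y=(v-K[1,2])/K[1,1]
    if fish:
        r=np.hypot(x,y)+1e-9;k=np.tan(np.minimum(r,1.5))/r;x,y=x*k,y*k
    return np.dstack([x,y,np.ones_like(x)])
def cloud(d,c,fish=False):
    P=rays(c,fish)*d[...,None]
    return (P-c["t"])@c["R"]
def toplane(u,v,z,c,fish=False):
    K=c["mtx"];x=(u-K[0,2])/K[0,0];y=(v-K[1,2])/K[1,1]
    if fish:
        r=np.hypot(x,y)+1e-9;k=np.tan(r)/r;x,y=x*k,y*k
    w=np.stack([x,y,np.ones_like(x)],-1)@c["R"];o=-c["R"].T@c["t"]
    return o[:2]+w[...,:2]*((z-o[2])/w[...,2])[...,None]
def rect(pts):
    (cx,cy),(w,h),a=cv2.minAreaRect(np.asarray(pts,np.float32)[:,:2])
    if w<h:w,h,a=h,w,a+90
    a=(a+90)%180-90
    return np.round([cx,cy,w,h],4),round(a,1)
def blob(m):
    n,l,s,_=cv2.connectedComponentsWithStats(m.astype(np.uint8))
    return l==1+np.argmax(s[1:,4]) if n>1 else m
def masks(p):
    h=cv2.cvtColor(p,cv2.COLOR_RGB2HSV).astype(int);H,S,V=h[...,0],h[...,1],h[...,2]
    return dict(red=((H<8)|(H>172))&(S>150)&(V>60),dark=(V<75)&(S<90),wood=(H>8)&(H<25)&(S>60))
E
python3 - <<'E'
from h import *
z=np.load("pics/top0.npz");p,d=z["p"],z["d"];c=calibration("top");W=cloud(d,c);M=masks(p)
print("floor z",np.median(W[300:340,40:120,2]))
def box(u0,u1,v0,v1):
    m=np.zeros(d.shape,bool);m[v0:v1,u0:u1]=1;return m
for n,b,m,zz in [("long",(300,335,200,265),"red",.02),("mid",(165,195,185,235),"red",.02),("stub",(118,142,208,242),"red",.026),("case",(255,295,185,228),"dark",.028),("tray",(275,345,112,182),"wood",.007)]:
    k=blob(M[m]&box(*b));v,u=np.nonzero(k);print(n,k.sum(),u.mean(),v.mean(),rect(toplane(u*1.,v*1.,zz,c)),"z med/95",np.percentile(W[k][:,2],[50,90]))
for n,b,z0,z1 in [("carton",(105,170,110,185),.035,.055),("riser",(180,262,118,165),.012,.026),("tinL",(185,215,118,155),.07,.09),("tinR",(228,262,125,160),.07,.09),("jar",(210,240,185,215),.075,.095),("shankL",(300,335,205,265),.006,.04),("shankM",(165,195,185,235),.006,.04),("shankS",(118,142,208,242),.006,.04),("case",(255,295,185,228),.02,.04),("tray",(275,345,112,182),.002,.016)]:
    k=blob(box(*b)&(W[...,2]>z0)&(W[...,2]<z1));q=W[k];print(n,k.sum(),rect(q),q.mean(0).round(4),"circ",np.round(cv2.minEnclosingCircle(q[:,:2].astype(np.float32))[0],4))
E
```

```text
floor z 0.000728255113382007
long 181 319.55801104972375 225.97790055248618 (array([ 0.3453, -0.2804,  0.0692,  0.0249]), -19.2) z med/95 [0.02557431 0.02931724]
mid 176 180.82954545454547 204.11363636363637 (array([0.42  , 0.1381, 0.0682, 0.026 ]), -20.6) z med/95 [0.02606386 0.02908069]
stub 130 129.22307692307692 221.33076923076922 (array([0.3709, 0.2916, 0.0375, 0.0311]), -4.9) z med/95 [0.0316629  0.03631652]
case 274 275.1824817518248 206.98540145985402 (array([ 0.4072, -0.1474,  0.0903,  0.0558]), 21.2) z med/95 [0.02792239 0.03075338]
tray 2910 309.3879725085911 147.08041237113403 (array([ 0.5938, -0.2599,  0.1785,  0.1619]), -4.8) z med/95 [0.00498076 0.00977658]Traceback (most recent call last):
  File "<stdin>", line 9, in <module>
  File "h.py", line 19, in rect
    (cx,cy),(w,h),a=cv2.minAreaRect(np.asarray(pts,np.float32)[:,:2])
                    ~~~~~~~~~~~~~~~^^^^^^^^^^^^^^^^^^^^^^^^^^^^^^^^^^
cv2.error: OpenCV(4.12.0) /io/opencv/modules/imgproc/src/convhull.cpp:143: error: (-215:Assertion failed) total >= 0 && (depth == CV_32F || depth == CV_32S) in function 'convexHull'
```

```bash
python3 -c "
import cv2;p=cv2.imread('pics/top0.png');cv2.imwrite('pics/crop1.png',cv2.resize(p[110:275,100:400],None,fx=2.6,fy=2.6,interpolation=2))"
```

```text
(no output)
```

View pics/crop1.png

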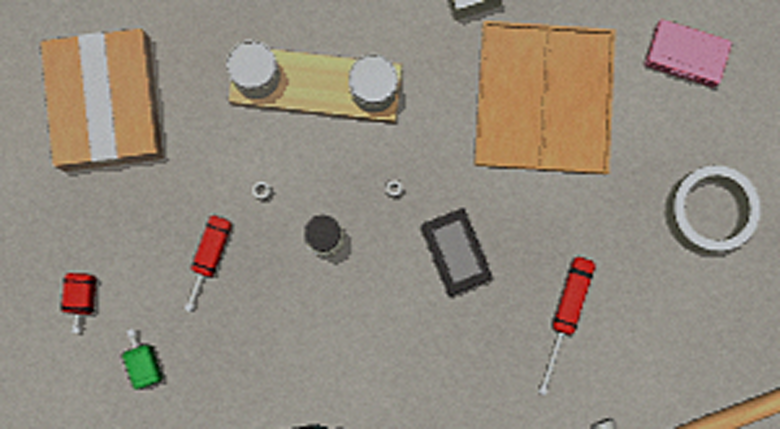

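The crop shows the long driver at crop pixel (573,296), the middle one at (210,246), the red stubby at (78,293) and the black case at (456,252). The jar cap is at (323,234). The green stubby (142,365) and the pink case (688,52) are look-alikes, so I leave them.

```bash
python3 - <<'E'
from h import *
z=np.load("pics/top0.npz");p,d=z["p"],z["d"];c=calibration("top");W=cloud(d,c);M=masks(p)
def box(u0,u1,v0,v1):
    m=np.zeros(d.shape,bool);m[v0:v1,u0:u1]=1;return m
for n,b,z0,z1 in [("carton",(105,170,110,185),.035,.055),("riser",(180,262,118,165),.012,.026),("tinL",(185,215,118,155),.07,.09),("tinR",(228,262,125,160),.07,.09),("jar",(210,240,185,215),.07,.1),("dL",(300,335,205,265),.008,.04),("dM",(165,195,185,235),.008,.04),("dS",(118,142,208,242),.008,.045),("case",(255,295,185,228),.02,.04)]:
    k=box(*b)&(W[...,2]>z0)&(W[...,2]<z1)
    if not k.any(): print(n,np.percentile(W[box(*b)][:,2],[5,50,95]));continue
    k=blob(k);q=W[k];print(n,k.sum(),rect(q),q.mean(0).round(4),"circ",np.round(cv2.minEnclosingCircle(q[:,:2].astype(np.float32))[0],4))
k=blob(M["dark"]&box(212,240,188,214));v,u=np.nonzero(k);print("jarcap",k.sum(),rect(toplane(u*1.,v*1.,.085,c)))
# red full (handle incl. black ends) : non-grey
h=cv2.cvtColor(p,cv2.COLOR_RGB2HSV).astype(int)
for n,b,zz in [("L",(300,335,200,265),.02),("M",(165,195,185,235),.02),("S",(118,142,208,242),.026)]:
    q=W[box(*b)&M["red"]];a=q[:,:2]-q[:,:2].mean(0);print(n,a.shape,q.mean(0))
E
```

```text
Traceback (most recent call last):
  File "h.py", line 19, in rect
    (cx,cy),(w,h),a=cv2.minAreaRect(np.asarray(pts,np.float32)[:,:2])
                    ~~~~~~~~~~~~~~~^^^^^^^^^^^^^^^^^^^^^^^^^^^^^^^^^^
cv2.error: OpenCV(4.12.0) /io/opencv/modules/imgproc/src/convhull.cpp:143: error: (-215:Assertion failed) total >= 0 && (depth == CV_32F || depth == CV_32S) in function 'convexHull'
```

```bash
sed -i 's/np.asarray(pts,np.float32)\[:,:2\]/np.ascontiguousarray(np.asarray(pts)[:,:2],np.float32)/' h.py; python3 - <<'E'
from h import *
z=np.load("pics/top0.npz");p,d=z["p"],z["d"];c=calibration("top");W=cloud(d,c);M=masks(p)
def box(u0,u1,v0,v1):
    m=np.zeros(d.shape,bool);m[v0:v1,u0:u1]=1;return m
for n,b,z0,z1 in [("carton",(105,170,110,185),.035,.055),("riser",(180,262,118,165),.012,.026),("tinL",(185,215,118,155),.07,.09),("tinR",(228,262,125,160),.07,.09),("jar",(210,240,185,215),.07,.1),("dL",(300,335,205,265),.008,.04),("dM",(165,195,185,235),.008,.04),("dS",(118,142,208,242),.008,.045),("case",(255,295,185,228),.02,.04)]:
    k=blob(box(*b)&(W[...,2]>z0)&(W[...,2]<z1));q=W[k];print(n,k.sum(),rect(q),q.mean(0).round(4))
k=blob(M["dark"]&box(212,240,188,214));v,u=np.nonzero(k);print("jarcap",k.sum(),rect(toplane(u*1.,v*1.,.085,c)))
s=state();cw=calibration("wrist");print("wristcam in tool",s["eef_rot"].T@(-cw["R"].T@cw["t"]-s["position"]),s["eef_rot"].T@cw["R"].T)
E
```

```text
carton 1981 (array([0.5938, 0.2662, 0.1524, 0.1206]), 7.0) [0.5924 0.2653 0.0459]
riser 815 (array([0.6124, 0.0159, 0.1992, 0.0709]), 82.5) [0.6066 0.0179 0.0187]
tinL 281 (array([0.6208, 0.0847, 0.0551, 0.0532]), 43.0) [0.6214 0.0852 0.0768]
tinR 284 (array([ 0.6027, -0.0537,  0.0541,  0.0533]), -0.5) [ 0.6028 -0.0537  0.0767]
jar 154 (array([0.426 , 0.0054, 0.0381, 0.0379]), 87.8) [0.4262 0.0054 0.0852]
dL 330 (array([ 0.3202, -0.2695,  0.1644,  0.0267]), -20.6) [ 0.3409 -0.277   0.0233]
dM 247 (array([0.399 , 0.1467, 0.1137, 0.027 ]), -19.7) [0.4112 0.1411 0.0238]
dS 206 (array([0.3565, 0.2927, 0.0666, 0.0333]), -4.9) [0.3636 0.2903 0.0291]
case 546 (array([ 0.4082, -0.1479,  0.09  ,  0.0569]), 21.6) [ 0.4075 -0.147   0.0284]
jarcap 145 (array([0.4257, 0.0038, 0.0377, 0.0348]), -0.9)
wristcam in tool [ 0.06957297 -0.00084656 -0.13190041] [[ 8.50307993e-04 -9.62043544e-01 -2.72894662e-01]
 [ 9.99999433e-01  9.93078450e-04 -3.85046741e-04]
 [ 6.41437539e-04 -2.72894180e-01  9.62043843e-01]]
```

```bash
cat >> h.py <<'E'
from scipy.spatial.transform import Rotation as Ro
def go(x,y,z,yaw,lab=""):
    "shift and turn (tool axes) from the present measured pose"
    s=state();R=s["eef_rot"];a=np.radians(yaw);C,S=np.cos(a),np.sin(a)
    T=np.array([[C,S,0],[S,-C,0],[0,0,-1.]])
    print(lab,"shift",(R.T@(np.array([x,y,z])-s["position"])).round(4),"turn",Ro.from_matrix(R.T@T).as_rotvec().round(4))
def wrist(name=None):
    c=calibration("wrist");p,d=snapshot("wrist")
    if name: cv2.imwrite(f"pics/{name}.png",p[:,:,::-1])
    return p,d,c,cloud(d,c,True)
E
python3 -c "
from h import *
go(.355,-.283,.15,-20.6)"
```

```text
shift [ 0.2299 -0.158   0.0917] turn [-1.700e-03  5.000e-04  7.264e-01]
```

Emit:
{"op": "step_arm", "data": {
  "targets": [
    [[0.03,-0.02,0.01],[-0.002,0,0.1]],
    [[0.07,-0.05,0.03],[-0.002,0,0.24]],
    [[0.11,-0.08,0.05],[-0.002,0,0.38]],
    [[0.15,-0.11,0.07],[-0.002,0,0.52]],
    [[0.19,-0.135,0.085],[-0.002,0,0.65]],
    [[0.23,-0.158,0.092],[-0.002,0,0.726]],
    [[0.23,-0.158,0.092],[-0.002,0,0.726]],
    [[0.23,-0.158,0.092],[-0.002,0,0.726]],
    [[0.23,-0.158,0.092],[-0.002,0,0.726]]
  ],
  "claw": 0.1,
  "force": 40
}}

```text
t: 1.05
position: [0.355, -0.2843, 0.1506]
eef_rot: [[0.936, -0.351, -0.0], [-0.351, -0.936, -0.003], [0.001, 0.003, -1.0]]
contact_force: [0.5, 0.2, 1.5]
finger_gap: 0.0465
grasp_force: 0.0
```

```bash
cat >> h.py <<'E'
def driver(W,p,near,total,handle,z0=0,rad=.13):
    "origin and yaw of a driver near a point: red handle seeds, points 8 mm above support"
    m=(np.hypot(W[...,0]-near[0],W[...,1]-near[1])<rad)&(W[...,2]>z0+.008)&(W[...,2]<z0+.045)
    n,l=cv2.connectedComponents(m.astype(np.uint8));r=masks(p)["red"]&m
    k=l==np.bincount(l[r]).argmax();q=W[k];(c,a)=rect(q)
    u=np.array([np.cos(np.radians(a)),np.sin(np.radians(a))]);s=np.sign((W[r][:,:2].mean(0)-c[:2])@u)
    print("rect",c,"ang",a,"origin",(c[:2]+s*u*(total-handle)/2).round(4),"red mean",W[r].mean(0).round(4),"ztop",np.percentile(q[:,2],90).round(4))
E
python3 - <<'E'
from h import *
p,d,c,W=wrist("w1")
driver(W,p,(.33,-.28),.165,.09)
go(.355,-.283,.015,-20.6)
s=state();print(s["position"],s["q"],s["finger_gap"])
E
```

```text
rect [ 0.3177 -0.2713  0.1651  0.0258] ang -19.8 origin [ 0.353 -0.284] red mean [ 0.3558 -0.2856  0.0258] ztop 0.027
 shift [-0.0007 -0.0021  0.1358] turn [ 0.0031 -0.0013 -0.0005]
[ 0.3548946  -0.28473972  0.15080828] [-45.79772116  -5.21714166  99.19550632  -0.12829714  85.88032557
  64.83978082] 0.047403105925508504
```

View pics/w1.png

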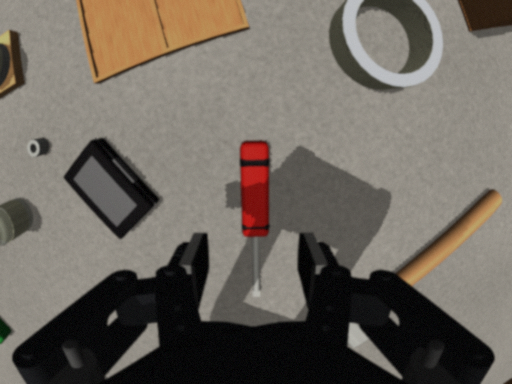

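The wrist view shows the red handle at (255,188), centred between the fingers with the tip towards the robot. I'll descend and grip it.

Emit:
{"op": "step_arm", "data": {
  "targets": [
    [[0,0,0.03],[0.003,0,0]],
    [[0,0,0.07],[0.003,0,0]],
    [[0,0,0.105],[0.003,0,0]],
    [[0,-0.001,0.125],[0.003,0,0]],
    [[0,-0.001,0.136],[0.003,0,0]],
    [[0,-0.001,0.136],[0.003,0,0]],
    [[0,-0.001,0.136],[0.003,0,0]]
  ]
}}

```text
t: 1.8
position: [0.356, -0.2843, 0.0155]
eef_rot: [[0.936, -0.353, 0.003], [-0.353, -0.936, -0.001], [0.003, -0.0, -1.0]]
contact_force: [0.1, 0.4, 0.2]
finger_gap: 0.0471
grasp_force: 0.0
```

Emit:
{"op": "step_arm", "data": {
  "targets": [
    [[0,0,0],[0,0,0]],
    [[0,0,0],[0,0,0]],
    [[0,0,0],[0,0,0]],
    [[0,0,0],[0,0,0]],
    [[0,0,0],[0,0,0]],
    [[0,0,0],[0,0,0]]
  ],
  "claw": -0.7,
  "force": 40
}}

```text
t: 2.4
position: [0.3568, -0.2841, 0.0163]
eef_rot: [[0.936, -0.351, 0.004], [-0.351, -0.936, -0.003], [0.004, 0.001, -1.0]]
contact_force: [-0.5, -1.1, 6.1]
finger_gap: 0.0253
grasp_force: 41.2
```

Emit:
{"op": "step_arm", "data": {
  "targets": [
    [[0,0,-0.02],[0,0,0]],
    [[0,0,-0.05],[0,0,0]],
    [[0,0,-0.085],[0,0,0]],
    [[0,0,-0.1],[0,0,0]],
    [[0,0,-0.1],[0,0,0]],
    [[0,0,-0.1],[0,0,0]]
  ]
}}

```text
t: 3.0
position: [0.3553, -0.2824, 0.1137]
eef_rot: [[0.936, -0.351, 0.001], [-0.351, -0.936, 0.001], [0.0, -0.002, -1.0]]
contact_force: [-0.1, 0.7, -1.5]
finger_gap: 0.0253
grasp_force: 40.4
```

```bash
python3 - <<'E'
from h import *
p,d,c,W=wrist("w2")
s=state();print(s["position"],s["finger_gap"],s["grasp_force"])
z=s["position"][2]-.015
driver(W,p,s["position"][:2],.165,.09,z)
# tray goal
t=np.radians(-4.8);g=np.array([.5938,-.2599])+np.array([[np.cos(t),-np.sin(t)],[np.sin(t),np.cos(t)]])@[.0375,.039];print("goal",g)
go(g[0],g[1],.115,-4.8)
E
```

```text
[ 0.35482594 -0.28203224  0.11281156] 0.025475440579055597 40.35267949104309
rect [ 0.3575 -0.2837  0.0808  0.0504] ang -3.2 origin [ 0.3949 -0.2858] red mean [ 0.3624 -0.2842  0.123 ] ztop 0.1315
goal [ 0.63443192 -0.2241747 ]
 shift [ 0.2414 -0.1524 -0.0023] turn [-0.0025  0.0014 -0.2753]
```

Emit:
{"op": "step_arm", "data": {
  "targets": [
    [[0.03,-0.02,0],[0,0,-0.03]],
    [[0.07,-0.045,0],[0,0,-0.08]],
    [[0.11,-0.07,0],[0,0,-0.13]],
    [[0.15,-0.095,0],[0,0,-0.18]],
    [[0.19,-0.12,0],[0,0,-0.23]],
    [[0.22,-0.14,0],[-0.002,0,-0.26]],
    [[0.235,-0.149,0],[-0.002,0,-0.275]],
    [[0.24,-0.152,0],[-0.002,0,-0.275]],
    [[0.24,-0.152,0],[-0.002,0,-0.275]],
    [[0.24,-0.152,0],[-0.002,0,-0.275]],
    [[0.24,-0.152,0],[-0.002,0,-0.275]]
  ]
}}

```text
t: 4.15
position: [0.6324, -0.2254, 0.1145]
eef_rot: [[0.996, -0.085, -0.0], [-0.085, -0.996, -0.001], [-0.0, 0.001, -1.0]]
contact_force: [0.2, 0.1, -1.2]
finger_gap: 0.0253
grasp_force: 40.3
```

```bash
cat >> h.py <<'E'
def held(W,p,rise,zlo,zhi):
    "extent of the held tool along tool x (TCP frame), lateral middle"
    s=state();L=(W-s["position"])@s["eef_rot"]
    m=(abs(L[...,1])<.03)&(L[...,2]>zlo)&(L[...,2]<zhi)&(abs(L[...,0])<.16)
    r=m&masks(p)["red"];q=L[r]
    print("held red x",np.percentile(q[:,0],[.5,99.5]).round(4),"y",np.percentile(q[:,1],[1,50,99]).round(4))
    f=m&(abs(L[...,1])<.008);print("tool x extent",np.percentile(L[f][:,0],[.3,99.7]).round(4))
E
python3 - <<'E'
from h import *
p,d,c,W=wrist("w3");np.savez("pics/w3.npz",W=W,p=p)
held(W,p,0,-.02,.03)
M=masks(p);m=M["wood"]&(W[...,2]<.014)&(np.hypot(W[...,0]-.594,W[...,1]+.26)<.13);k=blob(m);print("tray",k.sum(),rect(W[k]))
p,d=snapshot("top");ct=calibration("top");Wt=cloud(d,ct);s=state();print(s["position"],s["eef_rot"][:,0])
cv2.imwrite("pics/t3.png",cv2.resize(p[100:260,230:400,::-1],None,fx=3,fy=3))
E
```

```text
held red x [-0.0351  0.0419] y [-0.0132 -0.0008  0.0113]
tool x extent [-0.0363  0.042 ]
tray 17085 (array([ 0.612 , -0.2642,  0.1686,  0.1362]), 85.1)
[ 0.63276545 -0.2254672   0.11496855] [ 9.96356698e-01 -8.52810245e-02  6.90155118e-04]
```

View pics/w3.png

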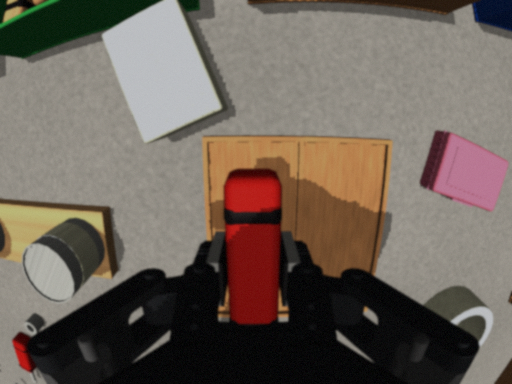

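The wrist view shows the held driver at (253,245) over the left bay. The tray's far wall runs along row 137 and the divider is at column 298.

```bash
cat >> h.py <<'E'
def tray_edges(W,p,s,ang=-4.8,c0=(.5938,-.2599)):
    t=np.radians(ang);u=np.array([np.cos(t),np.sin(t)]);v=np.array([-u[1],u[0]])
    m=masks(p)["wood"]&(W[...,2]<.014)&(W[...,2]>-.004)&(np.hypot(W[...,0]-.594,W[...,1]+.26)<.125)
    q=W[blob(m)][:,:2]-c0;a,b=q@u,q@v
    far=[np.percentile(a[abs(b-k)<.008],99.7) for k in(-.06,-.04,-.02,.0,.06)]
    lat=[(np.percentile(b[abs(a-k)<.006],.5),np.percentile(b[abs(a-k)<.006],99.5)) for k in(.03,.06,.08)]
    print("far edge minus .088 in tray frame",np.round(np.array(far)-.088,4));print("left/right edges",np.round(lat,4))
    tp=(s["position"][:2]-c0);print("TCP in tray",tp@u,tp@v)
E
python3 - <<'E'
from h import *
z=np.load("pics/w3.npz");tray_edges(z["W"],z["p"],state())
go(.6324+.0045,-.2243,.0195,-4.8)
E
```

```text
far edge minus .088 in tray frame [-0.0018 -0.0019 -0.0018 -0.0018 -0.0019]
left/right edges [[-0.0816  0.0811]
 [-0.0802  0.0789]
 [-0.0802  0.0791]]
TCP in tray 0.035947526115305176 0.037572586096006375
 shift [ 0.004  -0.0016  0.0955] turn [ 0.0012 -0.0007 -0.0016]
```

Emit:
{"op": "step_arm", "data": {
  "targets": [
    [[0.0025,0,0.03],[0.001,0,-0.002]],
    [[0.0025,0,0.06],[0.001,0,-0.002]],
    [[0.0025,0,0.08],[0.001,0,-0.002]],
    [[0.0025,0,0.088],[0.001,0,-0.002]],
    [[0.0025,0,0.092],[0.001,0,-0.002]],
    [[0.0025,0,0.0945],[0.001,0,-0.002]],
    [[0.0025,0,0.0945],[0.001,0,-0.002]],
    [[0.0025,0,0.0945],[0.001,0,-0.002]]
  ]
}}

```text
t: 5.05
position: [0.6367, -0.2256, 0.0215]
eef_rot: [[0.997, -0.082, 0.002], [-0.082, -0.997, -0.001], [0.002, 0.001, -1.0]]
contact_force: [-1.0, 0.1, -0.9]
finger_gap: 0.0249
grasp_force: 40.4
```

```bash
python3 - <<'E'
from h import *
p,d,c,W=wrist("w4");s=state();print(s["position"],s["contact_force"]);held(W,p,0,-.02,.03);tray_edges(W,p,s)
E
```

```text
[ 0.63670413 -0.22560522  0.02146588] [-1.47706462  0.03872569 -0.00962988]
held red x [-0.0348  0.0421] y [-0.0131 -0.0008  0.0114]
tool x extent [-0.0357  0.1299]
far edge minus .088 in tray frame [-0.0017 -0.0018 -0.0018 -0.0019 -0.0018]
left/right edges [[-0.081   0.082 ]
 [-0.0804  0.0789]
 [-0.08    0.0789]]
TCP in tray 0.039883949913099334 0.037764624404730225
```

View pics/w4.png

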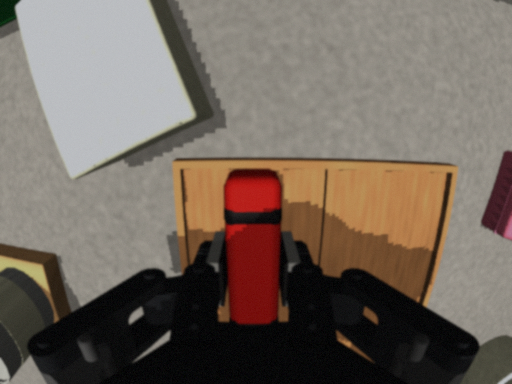

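The handle's butt (row 170) is right against the far wall, so I'll back off 1.5 mm, set it down and release.

Emit:
{"op": "step_arm", "data": {
  "targets": [
    [[-0.0015,0,0],[0,0.001,0]],
    [[-0.0018,0,0.001],[0,0.002,0]],
    [[-0.0018,0,0.0015],[0,0.002,0]],
    [[-0.0018,0,0.0018],[0,0.002,0]],
    [[-0.0018,0,0.0018],[0,0.002,0]]
  ]
}}

```text
t: 5.6
position: [0.635, -0.2253, 0.0203]
eef_rot: [[0.997, -0.082, 0.005], [-0.082, -0.997, -0.001], [0.005, 0.001, -1.0]]
contact_force: [-1.6, 0.6, 6.4]
finger_gap: 0.0254
grasp_force: 41.2
```

Emit:
{"op": "step_arm", "data": {
  "targets": [
    [[0,0,0],[0,0,0]],
    [[0,0,0],[0,0,0]],
    [[0,0,0],[0,0,0]],
    [[0,0,0],[0,0,0]],
    [[0,0,-0.015],[0,0,0]],
    [[0,0,-0.05],[0,0,0]],
    [[0,0,-0.09],[0,0,0]],
    [[0,0,-0.13],[0,0,0]],
    [[0,0,-0.13],[0,0,0]],
    [[0,0,-0.13],[0,0,0]]
  ],
  "claw": -0.15
}}

```text
t: 6.6
position: [0.6351, -0.2255, 0.1519]
eef_rot: [[0.997, -0.082, 0.008], [-0.082, -0.997, -0.003], [0.008, 0.002, -1.0]]
contact_force: [0.1, -0.1, -0.5]
finger_gap: 0.0363
grasp_force: 0.0
```

```bash
python3 - <<'E'
from h import *
p,d,c,W=wrist("w5");s=state();driver(W,p,(.63,-.22),.165,.09,.004);tray_edges(W,p,s)
m=masks(p)["wood"]&(abs(W[...,2]-.008)<.01)&(np.hypot(W[...,0]-.594,W[...,1]+.26)<.125);print("tray",rect(W[blob(m)]))
cv2.imwrite("pics/w5.png",p[:,:,::-1])
go(.4202,.1391,.15,-20)
E
```

```text
rect [ 0.595  -0.221   0.1641  0.0257] ang -4.0 origin [ 0.6324 -0.2236] red mean [ 0.6346 -0.2243  0.0297] ztop 0.0309
far edge minus .088 in tray frame [-0.0017 -0.0017 -0.002  -0.0018 -0.0021]
left/right edges [[-0.0804  0.081 ]
 [-0.08    0.0811]
 [-0.0801  0.0791]]
TCP in tray 0.03727265090148953 0.03808066411186647
tray (array([ 0.5875, -0.2617,  0.1855,  0.1679]), -4.7)
 shift [-0.2431 -0.3454 -0.0018] turn [-0.     -0.0039  0.2669]
```

View pics/w5.png

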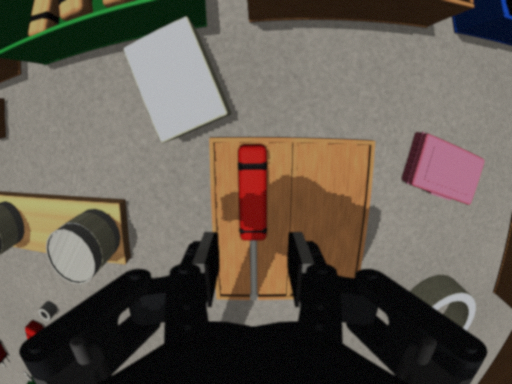

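The long driver lies cleanly in the left bay, at (253,195). Now the middle one.

Emit:
{"op": "step_arm", "data": {
  "targets": [
    [[-0.02,-0.03,0],[0,-0.004,0.02]],
    [[-0.045,-0.065,0],[0,-0.004,0.05]],
    [[-0.07,-0.1,0],[0,-0.004,0.08]],
    [[-0.095,-0.135,0],[0,-0.004,0.11]],
    [[-0.12,-0.17,0],[0,-0.004,0.14]],
    [[-0.145,-0.205,0],[0,-0.004,0.17]],
    [[-0.17,-0.24,0],[0,-0.004,0.2]],
    [[-0.195,-0.275,0],[0,-0.004,0.22]],
    [[-0.22,-0.31,0],[0,-0.004,0.24]],
    [[-0.235,-0.335,0],[0,-0.004,0.26]],
    [[-0.243,-0.345,0],[0,-0.004,0.267]],
    [[-0.243,-0.345,0],[0,-0.004,0.267]],
    [[-0.243,-0.345,0],[0,-0.004,0.267]],
    [[-0.243,-0.345,0],[0,-0.004,0.267]]
  ],
  "claw": 0.1
}}

```text
t: 8.05
position: [0.4203, 0.1379, 0.147]
eef_rot: [[0.939, -0.343, -0.002], [-0.343, -0.939, -0.0], [-0.002, 0.001, -1.0]]
contact_force: [-0.1, 0.6, 0.6]
finger_gap: 0.0465
grasp_force: 0.0
```

```bash
python3 - <<'E'
from h import *
p,d,c,W=wrist("w6");s=state();print(s["q"]);driver(W,p,(.41,.142),.115,.07,0,.09)
go(.4202,.1391,.016,-20)
E
```

```text
[ 1.07864906e+01 -6.57749395e+00  1.00850948e+02  2.31933769e-02
  8.58434872e+01  1.20872987e+02]
rect [0.3973 0.146  0.1161 0.0259] ang -20.7 origin [0.4183 0.138 ] red mean [0.4213 0.137  0.0258] ztop 0.0269
 shift [-0.0004 -0.0012  0.1312] turn [ 0.0007  0.002  -0.0015]
```

Emit:
{"op": "step_arm", "data": {
  "targets": [
    [[-0.001,0,0.03],[0,0.002,-0.01]],
    [[-0.001,0,0.065],[0,0.002,-0.01]],
    [[-0.001,0,0.1],[0,0.002,-0.01]],
    [[-0.001,0,0.12],[0,0.002,-0.01]],
    [[-0.001,0,0.131],[0,0.002,-0.01]],
    [[-0.001,0,0.131],[0,0.002,-0.01]],
    [[-0.001,0,0.131],[0,0.002,-0.01]]
  ]
}}

```text
t: 8.8
position: [0.4201, 0.1389, 0.0175]
eef_rot: [[0.943, -0.333, 0.002], [-0.333, -0.943, 0.0], [0.002, -0.001, -1.0]]
contact_force: [-0.2, 0.8, -0.8]
finger_gap: 0.0466
grasp_force: 0.0
```

Emit:
{"op": "step_arm", "data": {
  "targets": [
    [[0,0,0],[0,0,0]],
    [[0,0,0],[0,0,0]],
    [[0,0,0],[0,0,0]],
    [[0,0,0],[0,0,0]],
    [[0,0,0],[0,0,0]],
    [[0,0,0],[0,0,0]]
  ],
  "claw": -0.7
}}

```text
t: 9.4
position: [0.4207, 0.1393, 0.0184]
eef_rot: [[0.943, -0.333, 0.005], [-0.333, -0.943, 0.0], [0.004, -0.002, -1.0]]
contact_force: [0.1, -0.8, 6.7]
finger_gap: 0.0249
grasp_force: 40.6
```

Emit:
{"op": "step_arm", "data": {
  "targets": [
    [[0,0,-0.02],[0,0,0]],
    [[0,0,-0.06],[0,0,0]],
    [[0,0,-0.1],[0,0,0]],
    [[0,0,-0.134],[0,0,0]],
    [[0,0,-0.134],[0,0,0]],
    [[0,0,-0.134],[0,0,0]]
  ]
}}

```text
t: 10.0
position: [0.4191, 0.1392, 0.1511]
eef_rot: [[0.943, -0.333, 0.002], [-0.333, -0.943, 0.0], [0.002, -0.001, -1.0]]
contact_force: [-0.3, -0.7, -1.6]
finger_gap: 0.025
grasp_force: 39.8
```

```bash
python3 - <<'E'
from h import *
s=state();p,d,c,W=wrist();print(s["position"],s["finger_gap"]);held(W,p,0,-.02,.03)
t=np.radians(-4.8);g=np.array([.5922,-.2601])+np.array([[np.cos(t),-np.sin(t)],[np.sin(t),np.cos(t)]])@[.043,-.039];print("goal",g)
go(g[0],g[1],.15,-4.8)
E
```

```text
[0.41913108 0.13923828 0.1511218 ] 0.024999266007517118
held red x [-0.0328  0.0341] y [-0.0133 -0.0012  0.0107]
tool x extent [-0.0464  0.0342]
goal [ 0.63178576 -0.30256137]
 shift [ 0.3483  0.3454 -0.0004] turn [ 0.0007  0.0009 -0.2553]
```

Emit:
{"op": "step_arm", "data": {
  "targets": [
    [[0.02,0.02,0],[0,0,-0.015]],
    [[0.05,0.05,0],[0,0,-0.035]],
    [[0.08,0.08,0],[0,0,-0.06]],
    [[0.11,0.11,0],[0,0,-0.08]],
    [[0.14,0.14,0],[0,0,-0.1]],
    [[0.17,0.17,0],[0,0,-0.12]],
    [[0.2,0.2,0],[0,0,-0.145]],
    [[0.23,0.23,0],[0,0,-0.17]],
    [[0.26,0.26,0],[0,0,-0.19]],
    [[0.29,0.29,0],[0,0,-0.21]],
    [[0.32,0.32,0],[0,0,-0.235]],
    [[0.34,0.338,0],[0,0,-0.25]],
    [[0.348,0.345,0],[0.001,0.001,-0.255]],
    [[0.348,0.345,0.02],[0.001,0.001,-0.255]],
    [[0.348,0.345,0.04],[0.001,0.001,-0.255]],
    [[0.348,0.345,0.04],[0.001,0.001,-0.255]],
    [[0.348,0.345,0.04],[0.001,0.001,-0.255]]
  ]
}}

```text
t: 11.75
position: [0.6315, -0.3007, 0.1092]
eef_rot: [[0.997, -0.083, -0.001], [-0.083, -0.997, 0.003], [-0.002, -0.003, -1.0]]
contact_force: [1.4, -0.2, -1.3]
finger_gap: 0.0254
grasp_force: 39.8
```

```bash
python3 - <<'E'
from h import *
s=state();p,d,c,W=wrist("w7");print(s["position"]);held(W,p,0,-.02,.03);tray_edges(W,p,s);go(.6318,-.3026,.0225,-4.8)
E
```

```text
[ 0.63152007 -0.3006921   0.10915088]
held red x [-0.0346  0.0327] y [-0.0135 -0.0013  0.0107]
tool x extent [-0.0476  0.0328]
far edge minus .088 in tray frame [-0.0019 -0.0021 -0.002  -0.0019 -0.0019]
left/right edges [[-0.0829  0.0829]
 [-0.0805  0.0789]
 [-0.0804  0.0789]]
TCP in tray 0.04100117116223873 -0.03749270331390165
 shift [-0.0005  0.0015  0.0883] turn [-0.0013 -0.0011  0.0003]
```

View pics/w7.png

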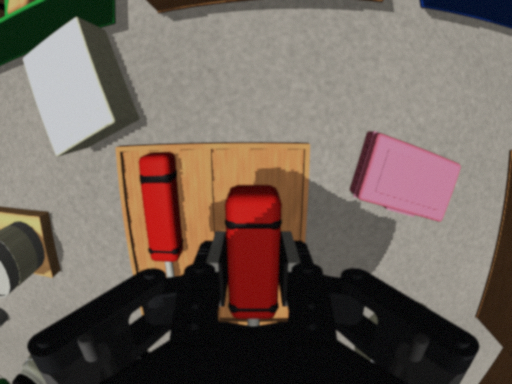

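The middle driver (252,250) hangs over the right bay, and the long one is at (160,205). I'll shift it 3 mm to the right and lower it.

Emit:
{"op": "step_arm", "data": {
  "targets": [
    [[0,0.003,0.03],[-0.001,0,0]],
    [[0,0.003,0.055],[-0.001,0,0]],
    [[0,0.003,0.072],[-0.001,0,0]],
    [[0,0.003,0.08],[-0.001,0,0]],
    [[0,0.003,0.085],[-0.001,0,0]],
    [[0,0.003,0.088],[-0.001,0,0]],
    [[0,0.003,0.088],[-0.001,0,0]],
    [[0,0.003,0.088],[-0.001,0,0]]
  ]
}}

```text
t: 12.6
position: [0.633, -0.3053, 0.0242]
eef_rot: [[0.996, -0.084, 0.004], [-0.084, -0.996, -0.001], [0.004, 0.001, -1.0]]
contact_force: [-0.6, -0.7, -2.4]
finger_gap: 0.0253
grasp_force: 39.8
```

Emit:
{"op": "step_arm", "data": {
  "targets": [
    [[0,0,0],[0,0,0]],
    [[0,0,0],[0,0,0]],
    [[0,0,0],[0,0,0]],
    [[0,0,0],[0,0,0]],
    [[0,0,-0.015],[0,0,0]],
    [[0,0,-0.05],[0,0,0]],
    [[0,0,-0.09],[0,0,0]],
    [[0,0,-0.13],[0,0,0]],
    [[0,0,-0.13],[0,0,0]],
    [[0,0,-0.13],[0,0,0]]
  ],
  "claw": -0.15
}}

```text
t: 13.6
position: [0.6331, -0.3054, 0.1567]
eef_rot: [[0.996, -0.084, 0.007], [-0.084, -0.996, -0.003], [0.007, 0.003, -1.0]]
contact_force: [0.4, 0.6, -0.6]
finger_gap: 0.0364
grasp_force: 0.0
```

```bash
python3 - <<'E'
from h import *
p,d,c,W=wrist("w8");s=state();print(s["position"]);driver(W,p,(.62,-.305),.115,.07,.004,.07);driver(W,p,(.63,-.21),.165,.09,.004,.06)
go(.408,-.1475,.15,21.5)
E
```

```text
[ 0.63217567 -0.30491245  0.15395736]
rect [ 0.6089 -0.302   0.116   0.0264] ang -4.8 origin [ 0.6313 -0.3039] red mean [ 0.6346 -0.3029  0.0296] ztop 0.0309
rect [ 0.6239 -0.2237  0.107   0.0271] ang -4.1 origin [ 0.6613 -0.2264] red mean [ 0.6345 -0.2258  0.0297] ztop 0.0309
 shift [-0.2366 -0.138   0.0031] turn [ 0.0015 -0.0028 -0.4594]
```

Emit:
{"op": "step_arm", "data": {
  "targets": [
    [[-0.03,-0.017,0],[0,0,-0.06]],
    [[-0.07,-0.04,0],[0,0,-0.13]],
    [[-0.11,-0.064,0],[0,0,-0.21]],
    [[-0.15,-0.087,0],[0,0,-0.29]],
    [[-0.19,-0.11,0],[0,0,-0.37]],
    [[-0.22,-0.128,0.003],[0.001,-0.003,-0.43]],
    [[-0.236,-0.138,0.003],[0.001,-0.003,-0.46]],
    [[-0.236,-0.138,0.003],[0.001,-0.003,-0.46]],
    [[-0.236,-0.138,0.003],[0.001,-0.003,-0.46]],
    [[-0.236,-0.138,0.003],[0.001,-0.003,-0.46]]
  ],
  "claw": 1
}}

```text
t: 14.65
position: [0.409, -0.148, 0.1489]
eef_rot: [[0.93, 0.366, -0.002], [0.366, -0.93, 0.0], [-0.002, -0.001, -1.0]]
contact_force: [0.2, 0.5, 0.3]
finger_gap: 0.0852
grasp_force: 0.0
```

```bash
cat >> h.py <<'E'
def top(W,near,rad,z0,z1,lab=""):
    k=blob((np.hypot(W[...,0]-near[0],W[...,1]-near[1])<rad)&(W[...,2]>z0)&(W[...,2]<z1))
    print(lab,k.sum(),rect(W[k]),"med z",np.median(W[k][:,2]).round(4));return rect(W[k])
E
python3 - <<'E'
from h import *
s=state();p,d,c,W=wrist("w9");print(s["position"]);top(W,(.408,-.148),.08,.022,.036,"case")
go(.408,-.1475,.018,21.5)
E
```

```text
[ 0.4089705  -0.14795982  0.14894052]
case 5938 (array([ 0.4067, -0.1491,  0.0896,  0.0572]), 21.7) med z 0.0284
 shift [-0.0006 -0.0008  0.131 ] turn [-0.0011  0.0016 -0.    ]
```

View pics/w9.png

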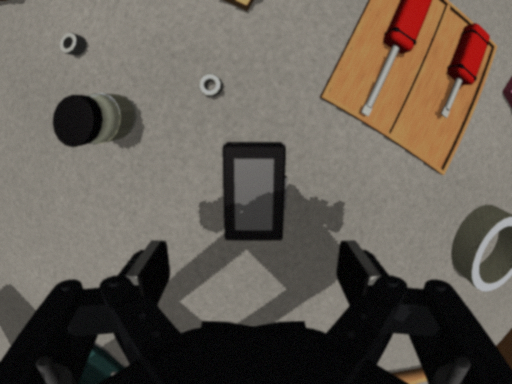

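The black case is at (254,192), centred between the fingers, and both drivers lie in their bays. I'll grip the case across its width.

Emit:
{"op": "step_arm", "data": {
  "targets": [
    [[-0.002,0,0.03],[-0.001,0.001,0]],
    [[-0.002,0,0.065],[-0.001,0.001,0]],
    [[-0.002,0,0.1],[-0.001,0.001,0]],
    [[-0.002,0,0.12],[-0.001,0.001,0]],
    [[-0.002,0,0.131],[-0.001,0.001,0]],
    [[-0.002,0,0.131],[-0.001,0.001,0]],
    [[-0.002,0,0.131],[-0.001,0.001,0]]
  ]
}}

```text
t: 15.4
position: [0.4075, -0.1489, 0.0192]
eef_rot: [[0.93, 0.367, 0.001], [0.367, -0.93, -0.001], [0.001, 0.001, -1.0]]
contact_force: [0.1, 0.6, -0.1]
finger_gap: 0.0852
grasp_force: 0.0
```

Emit:
{"op": "step_arm", "data": {
  "targets": [
    [[0,0,0],[0,0,0]],
    [[0,0,0],[0,0,0]],
    [[0,0,0],[0,0,0]],
    [[0,0,0],[0,0,0]],
    [[0,0,0],[0,0,0]],
    [[0,0,0],[0,0,0]]
  ],
  "claw": 0,
  "force": 50
}}

```text
t: 16.0
position: [0.4078, -0.1489, 0.02]
eef_rot: [[0.93, 0.367, 0.003], [0.367, -0.93, -0.002], [0.002, 0.003, -1.0]]
contact_force: [-0.7, -0.2, 6.8]
finger_gap: 0.0537
grasp_force: 55.1
```

Emit:
{"op": "step_arm", "data": {
  "targets": [
    [[0,0,-0.02],[0,0,0]],
    [[0,0,-0.06],[0,0,0]],
    [[0,0,-0.1],[0,0,0]],
    [[0,0,-0.132],[0,0,0]],
    [[0,0,-0.132],[0,0,0]],
    [[0,0,-0.132],[0,0,0]]
  ]
}}

```text
t: 16.6
position: [0.4064, -0.1481, 0.1504]
eef_rot: [[0.93, 0.367, 0.0], [0.367, -0.93, -0.001], [0.0, 0.001, -1.0]]
contact_force: [-0.7, -0.6, -2.0]
finger_gap: 0.0537
grasp_force: 54.3
```

```bash
python3 - <<'E'
from h import *
s=state();print(s["position"],s["finger_gap"],s["grasp_force"])
go(.593,.266,.15,7)
E
```

```text
[ 0.40636858 -0.1480826   0.15037479] 0.053666734091180716 54.303027391433716
 shift [ 3.256e-01 -3.167e-01  2.000e-04] turn [ 7.000e-04 -2.000e-04  2.537e-01]
```

Emit:
{"op": "step_arm", "data": {
  "targets": [
    [[0.02,-0.02,0],[0,0,0.015]],
    [[0.05,-0.048,0],[0,0,0.04]],
    [[0.08,-0.078,0],[0,0,0.06]],
    [[0.11,-0.107,0],[0,0,0.085]],
    [[0.14,-0.136,0],[0,0,0.11]],
    [[0.17,-0.165,0],[0,0,0.13]],
    [[0.2,-0.195,0],[0,0,0.155]],
    [[0.23,-0.224,0],[0,0,0.18]],
    [[0.26,-0.253,0],[0,0,0.2]],
    [[0.29,-0.282,0],[0,0,0.225]],
    [[0.315,-0.306,0],[0,0,0.245]],
    [[0.3255,-0.3165,0],[0,0,0.254]],
    [[0.3255,-0.3165,0],[0,0,0.254]],
    [[0.3255,-0.3165,0],[0,0,0.254]],
    [[0.3255,-0.3165,0],[0,0,0.254]]
  ]
}}

```text
t: 18.1
position: [0.5923, 0.2644, 0.1488]
eef_rot: [[0.993, 0.121, -0.003], [0.121, -0.993, -0.002], [-0.003, 0.001, -1.0]]
contact_force: [0.6, -0.7, -1.1]
finger_gap: 0.0536
grasp_force: 54.2
```

```bash
python3 - <<'E'
from h import *
s=state();p,d,c,W=wrist("w10");np.savez("pics/w10.npz",W=W,p=p);print(s["position"])
L=(W-s["position"])@s["eef_rot"]
m=(abs(L[...,1])<.02)&(L[...,2]>-.02)&(L[...,2]<.02)&(L[...,0]>0)&(L[...,0]<.07);q=L[m];print("case far x",np.percentile(q[:,0],[50,99.5]))
t=np.radians(7);u=np.array([np.cos(t),np.sin(t)]);v=np.array([-u[1],u[0]])
k=blob((np.hypot(W[...,0]-.593,W[...,1]-.266)<.12)&(abs(W[...,2]-.045)<.012));q=W[k][:,:2]-[.593,.266];a,b=q@u,q@v
print("far",[np.percentile(a[abs(b-x)<.008],99.5)-.075 for x in(-.05,-.045,.045,.05)],"lat",[(np.percentile(b[abs(a-x)<.006],.5),np.percentile(b[abs(a-x)<.006],99.5)) for x in(.03,.05,.065)])
go(.593,.266,.066,7)
E
```

```text
[0.5922959  0.26440366 0.14880264]
case far x [0.02591958 0.04381929]
far [np.float64(-0.001636895378216402), np.float64(-0.0017224556162025867), np.float64(-0.0008503116200216099), np.float64(-0.0008841588951888774)] lat [(np.float64(-0.059773998651795564), np.float64(0.05857951400820487)), (np.float64(-0.059703159931224964), np.float64(0.05804810190158755)), (np.float64(-0.06002746780663416), np.float64(0.05812488026942768))]
 shift [ 0.0008 -0.0017  0.0834] turn [ 0.0012  0.0018 -0.0016]
```

View pics/w10.png

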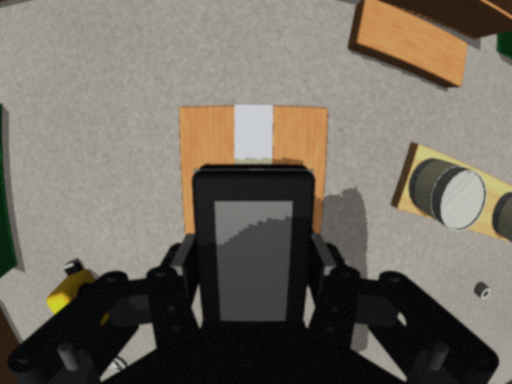

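The held case at (253,245) is over the carton, whose far edge is at row 105. I'll lower and release it.

Emit:
{"op": "step_arm", "data": {
  "targets": [
    [[0.001,-0.001,0.03],[0.001,0.002,-0.002]],
    [[0.001,-0.001,0.055],[0.001,0.002,-0.002]],
    [[0.001,-0.001,0.07],[0.001,0.002,-0.002]],
    [[0.001,-0.001,0.078],[0.001,0.002,-0.002]],
    [[0.001,-0.001,0.082],[0.001,0.002,-0.002]],
    [[0.001,-0.001,0.084],[0.001,0.002,-0.002]],
    [[0.001,-0.001,0.084],[0.001,0.002,-0.002]],
    [[0.001,-0.001,0.084],[0.001,0.002,-0.002]]
  ]
}}

```text
t: 18.95
position: [0.5947, 0.267, 0.0676]
eef_rot: [[0.992, 0.123, 0.004], [0.123, -0.992, 0.002], [0.004, -0.001, -1.0]]
contact_force: [0.2, -0.9, -1.9]
finger_gap: 0.0536
grasp_force: 54.2
```

Emit:
{"op": "step_arm", "data": {
  "targets": [
    [[0,0,0],[0,0,0]],
    [[0,0,0],[0,0,0]],
    [[0,0,0],[0,0,0]],
    [[0,0,0],[0,0,0]],
    [[0,0,-0.015],[0,0,0]],
    [[0,0,-0.05],[0,0,0]],
    [[0,0,-0.09],[0,0,0]],
    [[0,0,-0.1],[0,0,0]],
    [[0,0,-0.1],[0,0,0]],
    [[0,0,-0.1],[0,0,0]]
  ],
  "claw": 0.9
}}

```text
t: 19.95
position: [0.5935, 0.2666, 0.1658]
eef_rot: [[0.992, 0.123, 0.001], [0.123, -0.992, 0.001], [0.001, -0.0, -1.0]]
contact_force: [-0.5, -0.5, -0.7]
finger_gap: 0.0813
grasp_force: 0.0
```

```bash
python3 - <<'E'
from h import *
s=state();p,d,c,W=wrist();print(s["position"]);top(W,(.593,.266),.07,.065,.085,"case on carton")
go(.3675,.2918,.165,-5)
E
```

```text
[0.59345927 0.26656525 0.16578445]
case on carton 7293 (array([0.5936, 0.2667, 0.0894, 0.0569]), 6.7) med z 0.0734
 shift [-0.2206 -0.0531 -0.0003] turn [2.000e-04 1.100e-03 2.111e-01]
```

Emit:
{"op": "step_arm", "data": {
  "targets": [
    [[-0.03,-0.007,0],[0,0,0.03]],
    [[-0.07,-0.017,0],[0,0,0.07]],
    [[-0.11,-0.027,0],[0,0,0.11]],
    [[-0.15,-0.036,0],[0,0,0.15]],
    [[-0.19,-0.046,0],[0,0,0.185]],
    [[-0.22,-0.053,0.01],[0,0.001,0.21]],
    [[-0.22,-0.053,0.015],[0,0.001,0.211]],
    [[-0.22,-0.053,0.015],[0,0.001,0.211]],
    [[-0.22,-0.053,0.015],[0,0.001,0.211]]
  ],
  "claw": 0.25
}}

```text
t: 20.9
position: [0.3695, 0.2918, 0.15]
eef_rot: [[0.996, -0.087, 0.002], [-0.087, -0.996, -0.0], [0.002, -0.0, -1.0]]
contact_force: [0.0, -0.4, -0.4]
finger_gap: 0.0537
grasp_force: 0.0
```

```bash
python3 - <<'E'
from h import *
s=state();p,d,c,W=wrist("w11");print(s["position"],s["q"]);driver(W,p,(.365,.292),.068,.046,0,.06)
go(.3675,.2918,.019,-5)
E
```

```text
[0.36950837 0.29184407 0.15002252] [ 3.14428055e+01 -3.07245215e+00  9.72839637e+01 -6.64531850e-02
  8.56970970e+01  1.26465807e+02]
rect [0.3547 0.2927 0.0682 0.0317] ang -4.0 origin [0.3657 0.2919] red mean [0.3693 0.2914 0.0317] ztop 0.0329
 shift [-0.0027  0.0004  0.1314] turn [-0.0005 -0.0025 -0.0007]
```

View pics/w11.png

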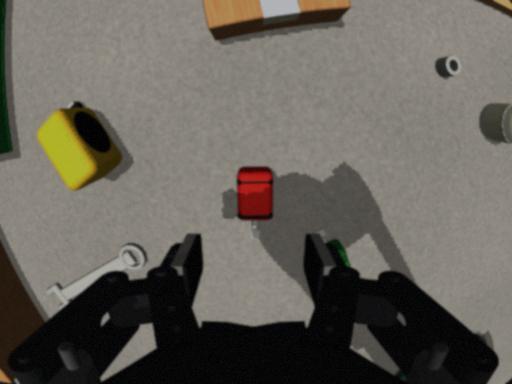

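The red stubby is at (255,192), centred between the fingers. The green look-alike at (335,250) is clear of the descent path.

Emit:
{"op": "step_arm", "data": {
  "targets": [
    [[-0.003,0,0.03],[0,-0.002,0]],
    [[-0.003,0,0.065],[0,-0.002,0]],
    [[-0.003,0,0.1],[0,-0.002,0]],
    [[-0.003,0,0.12],[0,-0.002,0]],
    [[-0.003,0,0.131],[0,-0.002,0]],
    [[-0.003,0,0.131],[0,-0.002,0]],
    [[-0.003,0,0.131],[0,-0.002,0]]
  ]
}}

```text
t: 21.65
position: [0.3676, 0.2929, 0.0208]
eef_rot: [[0.996, -0.088, 0.002], [-0.088, -0.996, 0.002], [0.002, -0.002, -1.0]]
contact_force: [-0.1, 0.6, 0.8]
finger_gap: 0.0532
grasp_force: 0.0
```

Emit:
{"op": "step_arm", "data": {
  "targets": [
    [[0,0,0],[0,0,0]],
    [[0,0,0],[0,0,0]],
    [[0,0,0],[0,0,0]],
    [[0,0,0],[0,0,0]],
    [[0,0,0],[0,0,0]],
    [[0,0,0],[0,0,0]]
  ],
  "claw": -0.6,
  "force": 40
}}

```text
t: 22.25
position: [0.3677, 0.2933, 0.0217]
eef_rot: [[0.996, -0.087, 0.004], [-0.087, -0.996, 0.003], [0.004, -0.003, -1.0]]
contact_force: [0.9, -0.1, 6.0]
finger_gap: 0.0313
grasp_force: 41.2
```

Emit:
{"op": "step_arm", "data": {
  "targets": [
    [[0,0,-0.02],[0,0,0]],
    [[0,0,-0.06],[0,0,0]],
    [[0,0,-0.1],[0,0,0]],
    [[0,0,-0.142],[0,0,0]],
    [[0,0,-0.142],[0,0,0]],
    [[0,0,-0.142],[0,0,0]]
  ]
}}

```text
t: 22.85
position: [0.3666, 0.2927, 0.163]
eef_rot: [[0.996, -0.087, 0.003], [-0.087, -0.996, 0.002], [0.003, -0.003, -1.0]]
contact_force: [-0.0, -0.2, -1.4]
finger_gap: 0.031
grasp_force: 40.4
```

```bash
python3 - <<'E'
from h import *
s=state();p,d,c,W=wrist("w12");print(s["position"],s["finger_gap"]);held(W,p,0,-.02,.03)
go(.5935,.2665,.155,6.8)
E
```

```text
[0.36657597 0.29266211 0.16295476] 0.031010763451277
held red x [-0.0177  0.0216] y [-0.0163 -0.0019  0.0132]
tool x extent [-0.0458  0.0219]
 shift [0.2291 0.0057 0.0062] turn [-0.0005  0.     -0.2058]
```

Emit:
{"op": "step_arm", "data": {
  "targets": [
    [[0.02,0,0],[0,0,-0.02]],
    [[0.05,0.001,0],[0,0,-0.05]],
    [[0.08,0.002,0],[0,0,-0.08]],
    [[0.11,0.003,0],[0,0,-0.11]],
    [[0.14,0.004,0],[0,0,-0.14]],
    [[0.17,0.005,0],[0,0,-0.16]],
    [[0.2,0.006,0],[0,0,-0.185]],
    [[0.22,0.006,0],[0,0,-0.2]],
    [[0.23,0.006,0],[0,0,-0.206]],
    [[0.23,0.006,0.015],[0,0,-0.206]],
    [[0.23,0.006,0.025],[0,0,-0.206]],
    [[0.23,0.006,0.025],[0,0,-0.206]],
    [[0.23,0.006,0.025],[0,0,-0.206]]
  ]
}}

```text
t: 24.2
position: [0.5935, 0.2666, 0.136]
eef_rot: [[0.993, 0.119, -0.001], [0.119, -0.993, 0.0], [-0.001, -0.001, -1.0]]
contact_force: [-0.6, 0.1, -0.5]
finger_gap: 0.0312
grasp_force: 40.4
```

```bash
python3 - <<'E'
from h import *
s=state();p,d,c,W=wrist("w13");print(s["position"]);held(W,p,0,-.02,.03)
L=(W-[.5936,.2667,0])@s["eef_rot"];m=(abs(W[...,2]-.073)<.005)&(abs(L[...,1])<.04)&(L[...,0]>.02)&(L[...,0]<.07);q=L[m];print("case in tool-aligned frame: far",np.percentile(q[:,0],99.5),"lat",np.percentile(q[:,1],[.5,99.5]))
go(.5945,.2665,.0955,6.8)
E
```

```text
[0.59345053 0.26657638 0.13599208]
held red x [-0.0192  0.0205] y [-0.0157 -0.0012  0.0139]
tool x extent [-0.0468  0.0207]
case in tool-aligned frame: far 0.044619239075825164 lat [-0.02801393  0.02588861]
 shift [0.0004 0.0003 0.0415] turn [-0.0009 -0.0006  0.0009]
```

Emit:
{"op": "step_arm", "data": {
  "targets": [
    [[0.001,0,0.015],[0,0,0]],
    [[0.001,0,0.028],[0,0,0]],
    [[0.001,0,0.035],[0,0,0]],
    [[0.001,0,0.039],[0,0,0]],
    [[0.001,0,0.0415],[0,0,0]],
    [[0.001,0,0.042],[0,0,0]],
    [[0.001,0,0.042],[0,0,0]]
  ]
}}

```text
t: 24.95
position: [0.5962, 0.2666, 0.0954]
eef_rot: [[0.993, 0.118, 0.002], [0.118, -0.993, 0.001], [0.002, -0.001, -1.0]]
contact_force: [-0.1, 0.1, -0.3]
finger_gap: 0.0311
grasp_force: 40.4
```

Emit:
{"op": "step_arm", "data": {
  "targets": [
    [[0,0,0],[0,0,0]],
    [[0,0,0],[0,0,0]],
    [[0,0,0],[0,0,0]],
    [[0,0,0],[0,0,0]],
    [[0,0,-0.01],[0,0,0]],
    [[0,0,-0.03],[0,0,0]],
    [[0,0,-0.06],[0,0,0]],
    [[0,0,-0.08],[0,0,0]],
    [[0,0,-0.08],[0,0,0]],
    [[0,0,-0.08],[0,0,0]]
  ],
  "claw": 0.1
}}

```text
t: 25.95
position: [0.596, 0.2665, 0.1756]
eef_rot: [[0.993, 0.118, 0.002], [0.118, -0.993, 0.001], [0.002, -0.001, -1.0]]
contact_force: [0.5, -0.0, 0.0]
finger_gap: 0.0466
grasp_force: 0.0
```

```bash
python3 - <<'E'
from h import *
s=state();p,d,c,W=wrist("w14");print(s["position"]);driver(W,p,(.59,.266),.068,.046,.073,.06)
top(W,(.593,.266),.07,.065,.078,"case on carton")
go(.426,.005,.18,82.5)
E
```

```text
[0.59602204 0.26650391 0.17559139]
rect [0.5833 0.2662 0.0687 0.0323] ang 7.2 origin [0.5942 0.2676] red mean [0.5988 0.2679 0.1045] ztop 0.1058
case on carton 3862 (array([0.5938, 0.2667, 0.0885, 0.0567]), 6.9) med z 0.0732
 shift [-0.1991  0.2394 -0.006 ] turn [-8.0000e-04  1.0000e-04 -1.3211e+00]
```

View pics/w14.png

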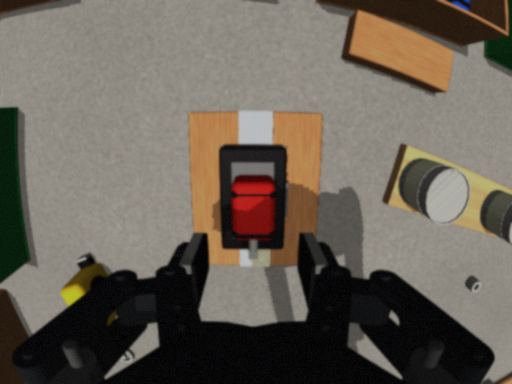

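The stubby (254,205) sits on the case's middle on the carton. Now the jar.

Emit:
{"op": "step_arm", "data": {
  "targets": [
    [[-0.01,0.01,-0.02],[0,0,-0.05]],
    [[-0.025,0.03,-0.02],[0,0,-0.18]],
    [[-0.045,0.055,-0.02],[0,0,-0.32]],
    [[-0.065,0.08,-0.02],[0,0,-0.45]],
    [[-0.085,0.105,-0.02],[0,0,-0.58]],
    [[-0.105,0.13,-0.02],[0,0,-0.71]],
    [[-0.125,0.155,-0.02],[0,0,-0.84]],
    [[-0.145,0.175,-0.02],[0,0,-0.97]],
    [[-0.165,0.2,-0.02],[0,0,-1.1]],
    [[-0.185,0.222,-0.015],[0,0,-1.22]],
    [[-0.199,0.239,-0.006],[-0.001,0,-1.32]],
    [[-0.199,0.239,-0.006],[-0.001,0,-1.32]],
    [[-0.199,0.239,-0.006],[-0.001,0,-1.32]],
    [[-0.199,0.239,-0.006],[-0.001,0,-1.32]]
  ],
  "claw": 1
}}

```text
t: 27.4
position: [0.4269, 0.0061, 0.1803]
eef_rot: [[0.132, 0.991, 0.001], [0.991, -0.132, 0.001], [0.001, 0.001, -1.0]]
contact_force: [-0.9, 0.1, -0.2]
finger_gap: 0.0855
grasp_force: 0.0
```

```bash
python3 - <<'E'
from h import *
s=state();p,d,c,W=wrist();print(s["position"],s["q"]);r=top(W,(.426,.005),.05,.08,.095,"cap")
go(.426,.005,.047,82.5)
E
```

```text
[0.42686483 0.00614851 0.18026559] [-6.83715124e+00 -9.86845223e+00  9.98903751e+01  5.88109500e-02
  8.99254183e+01  7.50693345e-01]
cap 1845 (array([0.4252, 0.0049, 0.0394, 0.0391]), 80.2) med z 0.0852
 shift [-0.0015 -0.001   0.1335] turn [ 0.0013 -0.0009 -0.0008]
```

Emit:
{"op": "step_arm", "data": {
  "targets": [
    [[-0.001,-0.0015,0.02],[0,0,0]],
    [[-0.001,-0.0015,0.05],[0,0,0]],
    [[-0.001,-0.0015,0.08],[0,0,0]],
    [[-0.001,-0.0015,0.11],[0,0,0]],
    [[-0.001,-0.0015,0.127],[0,0,0]],
    [[-0.001,-0.0015,0.132],[0,0,0]],
    [[-0.001,-0.0015,0.132],[0,0,0]],
    [[-0.001,-0.0015,0.132],[0,0,0]]
  ]
}}

```text
t: 28.25
position: [0.4264, 0.005, 0.0498]
eef_rot: [[0.131, 0.991, 0.004], [0.991, -0.131, 0.0], [0.001, 0.004, -1.0]]
contact_force: [-0.0, 1.0, -0.1]
finger_gap: 0.0857
grasp_force: 0.0
```

Emit:
{"op": "step_arm", "data": {
  "targets": [
    [[0,0,0],[0,0,0]],
    [[0,0,0],[0,0,0]],
    [[0,0,0],[0,0,0]],
    [[0,0,0],[0,0,0]],
    [[0,0,0],[0,0,0]],
    [[0,0,0],[0,0,0]],
    [[0,0,0],[0,0,0]]
  ],
  "claw": -0.2,
  "force": 45
}}

```text
t: 28.95
position: [0.4258, 0.0047, 0.0497]
eef_rot: [[0.132, 0.991, 0.003], [0.991, -0.132, 0.0], [0.001, 0.003, -1.0]]
contact_force: [-1.0, 0.2, 6.1]
finger_gap: 0.0421
grasp_force: 45.8
```

Emit:
{"op": "step_arm", "data": {
  "targets": [
    [[0,0,-0.01],[0,0,0]],
    [[0,0,-0.03],[0,0,0]],
    [[0,0,-0.06],[0,0,0]],
    [[0,0,-0.09],[0,0,0]],
    [[0,0,-0.11],[0,0,0]],
    [[0,0,-0.12],[0,0,0]],
    [[0,0,-0.12],[0,0,0]],
    [[0,0,-0.12],[0,0,0]]
  ]
}}

```text
t: 29.75
position: [0.4243, 0.0048, 0.1675]
eef_rot: [[0.132, 0.991, -0.0], [0.991, -0.132, 0.001], [0.001, -0.001, -1.0]]
contact_force: [-0.8, -0.7, -2.0]
finger_gap: 0.0418
grasp_force: 46.0
```

```bash
python3 - <<'E'
from h import *
s=state();print(s["position"],s["finger_gap"],s["grasp_force"])
go(.6115,.0155,.168,82.5)
E
```

```text
[0.42430438 0.00483052 0.16746395] 0.04181011719239791 46.011006619082764
 shift [ 0.0352  0.1842 -0.0006] turn [-0.0005 -0.0005 -0.0011]
```

Emit:
{"op": "step_arm", "data": {
  "targets": [
    [[0.003,0.015,0],[0,0,0]],
    [[0.008,0.04,0],[0,0,0]],
    [[0.013,0.068,0],[0,0,0]],
    [[0.018,0.096,0],[0,0,0]],
    [[0.023,0.122,0],[0,0,0]],
    [[0.028,0.147,0],[0,0,0]],
    [[0.032,0.168,0],[0,0,0]],
    [[0.034,0.179,0],[0,0,0]],
    [[0.035,0.184,0],[0,0,0]],
    [[0.035,0.184,0],[0,0,0]],
    [[0.035,0.184,0],[0,0,0]]
  ]
}}

```text
t: 30.85
position: [0.6111, 0.0152, 0.1685]
eef_rot: [[0.132, 0.991, 0.0], [0.991, -0.132, 0.0], [0.0, 0.0, -1.0]]
contact_force: [-0.3, -0.2, -1.1]
finger_gap: 0.042
grasp_force: 46.0
```

```bash
python3 - <<'E'
from h import *
s=state();p,d,c,W=wrist("w15");print(s["position"])
top(W,(.621,.085),.05,.07,.088,"tinL");top(W,(.603,-.054),.05,.07,.088,"tinR")
top(W,s["position"][:2],.035,.168+.02,.168+.05,"jar top")
go(.6115,.0155,.0685,82.5)
E
```

```text
[0.61110813 0.01522542 0.16853959]
tinL 4296 (array([0.6201, 0.0839, 0.0551, 0.0549]), -11.5) med z 0.0759
tinR 0 (array([0., 0., 0., 0.]), 0.0) med z nan
jar top 9388 (array([0.6106, 0.0184, 0.0671, 0.0342]), -16.0) med z 0.2037
 shift [0.0003 0.0002 0.1004] turn [ 0.0008 -0.0004 -0.0012]
  return _methods._mean(a, axis=axis, dtype=dtype,
  ret = ret.dtype.type(ret / rcount)
```

View pics/w15.png

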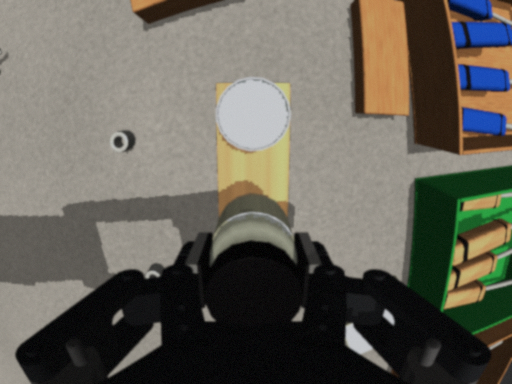

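The held jar at (253,270) is upright and in line with the left tin at (253,115). I'll lower it onto the plywood.

Emit:
{"op": "step_arm", "data": {
  "targets": [
    [[0,0,0.01],[0,0,-0.001]],
    [[0,0,0.03],[0,0,-0.001]],
    [[0,0,0.055],[0,0,-0.001]],
    [[0,0,0.075],[0,0,-0.001]],
    [[0,0,0.088],[0,0,-0.001]],
    [[0,0,0.094],[0,0,-0.001]],
    [[0,0,0.098],[0,0,-0.001]],
    [[0,0,0.1],[0,0,-0.001]],
    [[0,0,0.1],[0,0,-0.001]],
    [[0,0,0.1],[0,0,-0.001]]
  ]
}}

```text
t: 31.9
position: [0.6128, 0.0152, 0.0699]
eef_rot: [[0.131, 0.991, 0.003], [0.991, -0.131, 0.0], [0.001, 0.003, -1.0]]
contact_force: [0.3, -0.4, -1.6]
finger_gap: 0.0419
grasp_force: 46.0
```

```bash
python3 - <<'E'
from h import *
s=state();print(s["position"],s["contact_force"]);go(.6115,.0152,.0682,82.5)
E
```

```text
[0.61276152 0.0152254  0.06990718] [ 0.25269352 -0.39738012 -1.55414912]
 shift [-0.0002 -0.0013  0.0017] turn [ 0.0033 -0.0007 -0.0001]
```

Emit:
{"op": "step_arm", "data": {
  "targets": [
    [[0,-0.001,0.001],[0.002,0,0]],
    [[0,-0.001,0.002],[0.002,0,0]],
    [[0,-0.001,0.0025],[0.002,0,0]],
    [[0,-0.001,0.0025],[0.002,0,0]]
  ]
}}

```text
t: 32.3
position: [0.6114, 0.0154, 0.0678]
eef_rot: [[0.131, 0.991, 0.001], [0.991, -0.131, 0.001], [0.001, 0.001, -1.0]]
contact_force: [-1.9, -1.5, 5.2]
finger_gap: 0.0419
grasp_force: 46.6
```

Emit:
{"op": "step_arm", "data": {
  "targets": [
    [[0,0,0],[0,0,0]],
    [[0,0,0],[0,0,0]],
    [[0,0,0],[0,0,0]],
    [[0,0,0],[0,0,0]],
    [[0,0,0],[0,0,0]],
    [[0,0,-0.01],[0,0,0]],
    [[0,0,-0.03],[0,0,0]],
    [[0,0,-0.06],[0,0,0]],
    [[0,0,-0.09],[0,0,0]],
    [[0,0,-0.12],[0,0,0]],
    [[0,0,-0.15],[0,0,0]],
    [[0,0,-0.15],[0,0,0]],
    [[0,0,-0.15],[0,0,0]]
  ],
  "claw": 0.8
}}

```text
t: 33.6
position: [0.6117, 0.0153, 0.218]
eef_rot: [[0.131, 0.991, 0.003], [0.991, -0.131, 0.0], [0.001, 0.002, -1.0]]
contact_force: [0.6, 0.6, -0.1]
finger_gap: 0.077
grasp_force: 0.0
```

```bash
python3 - <<'E'
from h import *
s=state();p,d,c,W=wrist("w16");print(s["position"])
top(W,(.6115,.015),.04,.095,.11,"jar top");top(W,(.621,.085),.04,.07,.088,"tinL");top(W,(.603,-.054),.04,.07,.088,"tinR")
go(.35,-.2,.3,82.5)
E
```

```text
[0.61166939 0.01529191 0.21798753]
jar top 1631 (array([0.611 , 0.0155, 0.0392, 0.0391]), 31.6) med z 0.1031
tinL 2917 (array([0.6203, 0.0841, 0.0552, 0.055 ]), -61.8) med z 0.0759
tinR 2150 (array([ 0.6024, -0.0542,  0.0556,  0.0545]), 81.6) med z 0.0758
 shift [-0.2475 -0.2307 -0.0838] turn [-0.0009 -0.0005 -0.0001]
```

Emit:
{"op": "step_arm", "data": {
  "targets": [
    [[0,-0.02,-0.02],[0,0,0]],
    [[0,-0.06,-0.05],[0,0,0]],
    [[0,-0.1,-0.08],[0,0,0]],
    [[0,-0.14,-0.08],[0,0,0]],
    [[0,-0.18,-0.08],[0,0,0]],
    [[0,-0.22,-0.08],[0,0,0]],
    [[0,-0.24,-0.08],[0,0,0]],
    [[0,-0.24,-0.08],[0,0,0]],
    [[0,-0.24,-0.08],[0,0,0]]
  ]
}}

```text
t: 34.55
position: [0.3732, 0.0466, 0.2955]
eef_rot: [[0.131, 0.991, -0.001], [0.991, -0.131, 0.001], [0.0, -0.002, -1.0]]
contact_force: [0.3, 0.2, 0.6]
finger_gap: 0.0771
grasp_force: 0.0
```

```bash
python3 - <<'E'
from h import *
p,d=snapshot("top");cv2.imwrite("pics/tend.png",cv2.resize(p[90:280,90:400,::-1],None,fx=2.5,fy=2.5))
W=cloud(d,calibration("top"))
top(W,(.612,.0155),.035,.095,.115,"jar");top(W,(.593,.266),.06,.066,.08,"case")
driver(W,p,(.59,.266),.068,.046,.073,.06);driver(W,p,(.6,-.221),.165,.09,.005,.085);driver(W,p,(.61,-.303),.115,.07,.005,.07)
E
```

```text
jar 148 (array([0.6121, 0.0161, 0.0377, 0.0367]), -57.1) med z 0.1039
case 349 (array([0.5945, 0.2675, 0.0907, 0.0587]), 6.5) med z 0.0738
rect [0.5845 0.2673 0.068  0.0334] ang 2.1 origin [0.5955 0.2677] red mean [0.5961 0.2676 0.1055] ztop 0.1083
rect [ 0.5979 -0.2198  0.1621  0.0264] ang -4.3 origin [ 0.6353 -0.2226] red mean [ 0.6293 -0.2394  0.0299] ztop 0.0333
rect [ 0.6113 -0.3007  0.1116  0.0266] ang -4.3 origin [ 0.6337 -0.3024] red mean [ 0.6332 -0.3025  0.0299] ztop 0.033
```

View pics/tend.png

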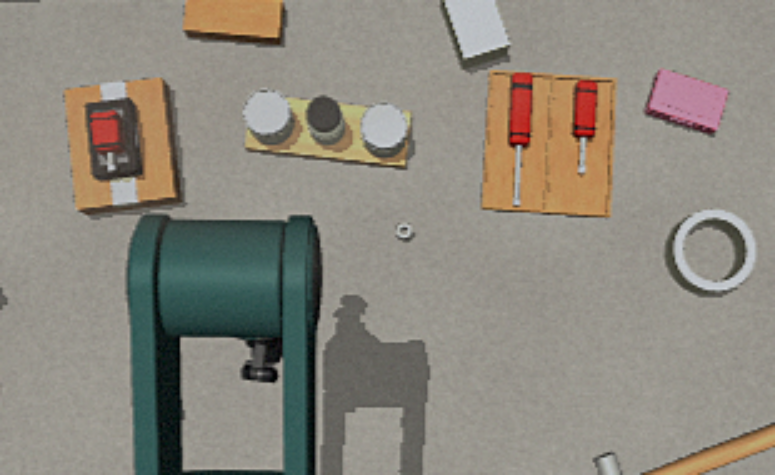

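The top view shows everything in place: the stubby and case at (110,137), the jar between the tins at (324,118), and the long and middle drivers at (519,135) and (584,125). The arm is clear, so I'll hand in the job.

```bash
python3 -c "
from station import *
print(sign_off())"
```

```text
the job is handed in; nothing more can be done
None
```

The job is handed in at about 35 s: all five items are placed as asked and in order, and the last overhead camera check, with the arm clear, showed each within about 2 mm of its place.

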